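# Seat the thrust disc in the gearbox cover and swing its keeper shut

### The arm

A 6-joint arm with a two-finger parallel gripper is mounted at the origin on the work surface. World frame = base frame: x ahead of the robot, y to its left, z up, the work surface at z = 0. Lengths are in m, angles in degrees, forces in N, time in s.
With the tool pointing down it reaches from about 0.3 to 0.75 m from the base axis. Payload 8.5 kg.
Tool frame: the origin (TCP) lies at the very end of the fingers, on their centre line; the grasp point (between the pads) lies 19 mm behind it (hold_point_z is the distance from the TCP to the grasp point, in m); z points along the fingers, y is the direction in which the jaws open and shut (so a half turn about z gives the same grasp; the last joint's range is limited). The gripper opens to 85 mm and grips with 20 to 120 N. Pads are 22 mm wide; open, the fingers measure 114 mm over their backs; the gripper's body (76 mm by 85 mm) begins 54 mm behind the grasp point. The pads swing forward as they close: fully open they stand 13 mm farther back than shut.
Start: joints at [-79.257, 21.807, 74.336, -0, 83.858, -12.336], TCP at [0.216, -0.506, 0.231] pointing down, gripper open.
Joint ranges: [-178.18, 178.18], [-50.72, 133.34], [12.68, 142.11], [-81.47, 261.47], [9.98, 163.14], [-165.26, 165.26]. Speed limits (degrees/s): [136.94, 136.94, 180, 180, 180, 180].

### API

Orientations are given as a 3x3 rotation matrix whose columns are the frame's x, y, z axes.
In Python, from rig import observe, get_image, close_job, hold_point_z gives the robot as it stands. The module is installed in compiled form; this text tells all that it offers.
- The arm moves only by the tool jog_arm, never from a script. Its arguments are lists of equal length, an entry for each row: "travel": the shift along the world's x, y, z in m, a list of three; "dr": the turn, a rotation vector about the world's x, y, z in rad, a list of three. In form: {"travel": [[x, y, z], ...], "dr": [[rx, ry, rz], ...]}. A call has 1 to 20 rows; each row shifts and turns the commanded pose from where the row before left it; what a row does not reach is not made up. A row lasts 1/12 s, in which the tool goes at most 41.7 mm and 7.16 degrees, less where a joint would pass 70% of its speed; a pose out of reach is approached as far as the arm can. A call with a gripper value outside its range is refused whole. "jaw" is the finger opening in m, from 0 to 0.0854, set as the call begins (left out, the last holds). The fingers move at their own pace and stop on an object; "newtons" is the grip in N (left out, the last holds). Time passes only in rows, so rows that do not move let the fingers close. It gives the time, the measured TCP pose, the force and the opening at its end, in the units of the state.
- observe(): the state, without advancing time (a new reading comes with each control period).
- get_image(name): name is "side" or "top" or "wrist"; returns a dict with "color" (384x512x3 uint8, red, green, blue), "fovy" (degrees; the focal length in pixels is half the picture's height over the tangent of half this angle, whatever the lens; pixels are square), "cx", "cy" (the principal point, pixels), "R" (3x3) and "t" (3): a world point X has camera coordinates R X + t. Camera axes: x right, y down, z forward; pixel columns grow to the right and rows downward; lengths in m; the calibration is good to about 2 mm. A picture is of the moment at which its call begins. There is no depth.
- close_job(): hands the job in, once; it reports no verdict.
The state is a dict: "time_s": time; "q": joint angles; "qvel": joint speeds; "joint_efforts": joint torques, N m; "position": TCP position; "tool_rot": TCP orientation; "ft_force": force on the tool from outside, world axes, zero at the start; "wrist_torque": the same for the moment, N m; "grip_width": finger opening in m.
Only numpy, scipy, OpenCV 4.12 (cv2) and the standard library are available. Lean on these libraries where they do the work, as an engineer would, in place of code of your own. Each camera call takes 0.05 s, during which the arm holds its last target.

### The job

With the fingertips only, push the steel disc that lies on the gearbox cover across the cover's face until it drops into the round recess and lies flat and flush there; then push the keeper arm round by its peg, all the way to its stop, so that it lies over the disc. Slide the disc, never pick it up or carry it, and leave the socket, the spanner and the screwdriver where they are.

Things in the scene. Friction and masses are not known exactly. Their poses are not given: they have to be found in the camera images.
- cover: fixed cast aluminium gearbox cover, face up on two timber bearers: a plate 150 mm along its x, 240 mm along its y, its level face 75 mm above the bench. Origin: centre of its outline at bench height, z up. It may lie turned any way. In its frame: recess centre x 0, y +55 mm; keeper pivot x 0, y +102; the disc starts within 15 mm of x = 0, at y -58 to -30. Dark bolt holes are 9 mm wide, flush
- recess_floor (a point): centre of the floor of the round recess in the cover's face: 60 mm diameter, 8 mm deep, with a 1.5 mm chamfer at the rim, flat floor 67 mm above the bench
- disc: loose solid steel disc, 56 mm diameter, 8 mm thick, about 0.15 kg, lying flat on the cover's face at the start. Origin: centre of its underside; z is its axis, up. Seated, its top is flush with the face and its underside is on the recess floor
- keeper (a joint): angle of the keeper arm about its upright pivot, rad: 0 = shut against its stop, the arm lying from the pivot along the cover's -y, over the recess; it grows counter-clockwise seen from above (1.57: along the cover's +x; stop at 1.9). Starts between 1.35 and 1.75. Stiff: it stays where it is left and needs about 1 N at the peg to turn
- keeper_pivot (a point): on the keeper's pivot axis, at the height of the cover's face
- keeper_peg (a point): centre of the top of the upright steel peg (10 mm diameter) on the keeper arm, 42 mm from the pivot axis, top 38 mm above the cover's face. The arm is a flat dark steel bar 14 mm wide, 2 to 10 mm above the face, reaching 50 mm from the pivot axis; the screw head on the pivot is 16 mm wide and reaches 16 mm above the face
- socket: steel socket, 24 mm diameter, 38 mm tall, standing on the cover's face in the corner at about x -55, y +92 mm of the cover's frame; leave it alone. Origin: centre of its underside
- spanner: steel spanner 170 mm long lying on the bench along the cover's +x side; leave it alone
- screwdriver: screwdriver 190 mm long with a blue handle lying on the bench along the cover's -x side; leave it alone
Mind the look-alikes: they are no part of the job. There is more than one size of the disc; the job needs the middle-sized.

How it is judged (in metres and radians):
On the way, in this order (a step that is already met when the one before it is completed fails the run):
1. the disc lies flat in the recess, with the keeper still swung aside (horizontal distance between disc and recess_floor below 0.005 m and z of disc in the frame of recess_floor below 0.002 m and angle between disc's own z axis and vertical below 0.06 rad and value of joint keeper above 0.9 rad), for 0.2 s.
2. the keeper is swung to its stop over the disc (value of joint keeper below 0.12 rad), for 0.2 s.
At the end, for the whole second after the job is handed in: The disc is at rest on the recess floor (within 2 mm in height, 5 mm of centre, 0.06 rad of level), the keeper is within 0.12 rad of its stop over it, the socket stands within 10 mm of its place and the spanner and screwdriver lie within 15 mm of theirs (horizontal distance between disc and recess_floor below 0.005 m and z of disc in the frame of recess_floor below 0.002 m and angle between disc's own z axis and vertical below 0.06 rad and linear speed of disc below 0.01 m/s and value of joint keeper below 0.12 rad and distance of socket from where it was at the start of the episode below 0.01 m and angle between socket's own z axis and vertical below 0.1 rad and distance of each of spanner, screwdriver from where it was at the start of the episode below 0.015 m); the robot touches nothing.
It fails at once if the disc was lifted: its underside rose more than 6 mm above the cover's face (z of disc in the frame of recess_floor above 0.014 m).
It fails at once if the disc was tipped up steeply (more than 0.7 rad) (angle between disc's own z axis and vertical above 0.7 rad).
It fails at once if the disc was knocked off the cover (z of disc in the frame of recess_floor below -0.015 m).
It fails at once if the socket was moved more than 10 mm or knocked over (distance of socket from where it was at the start of the episode above 0.01 m or angle between socket's own z axis and vertical above 0.3 rad).
It fails at once if the spanner or the screwdriver was moved more than 15 mm (distance of any of spanner, screwdriver from where it was at the start of the episode above 0.015 m).
It also fails if it takes over 51 s, if anything falls off the work surface, if the arm or the gripper's body presses on something with over 40 N, if the wrist force passes 120 N, or if a joint passes its speed limit or range.

## Working session

There is one attempt and no reset: what is moved stays moved. The work goes in short steps, Python scripts to look and compute and a tool call to move; the robot and the scene stay as the last step left them, time stands still between calls to the robot, and variables do not carry over. Pictures are saved under pics/ and viewed, and the job is handed in when it is done.

Besides the shell and the picture viewer there is one more tool, called after "Call:" as name(argument=value, ...) on one line, values as JSON. jog_arm: Moves the arm, as the interface text tells. Its arguments: {"type":"object","properties":{"travel":{"type":"array"},"dr":{"type":"array"},"jaw":{"type":"number"},"newtons":{"type":"number"}},"required":["travel","dr"]}

```bash
mkdir -p pics; cat > h.py <<'E'
import numpy as np, cv2
from rig import observe, get_image, close_job
def cam(n):
    g=get_image(n); g['f']=g['color'].shape[0]/2/np.tan(np.radians(g['fovy'])/2); g['R']=np.array(g['R']);g['t']=np.array(g['t']); return g
def ray(g,u,v,z):
    d=g['R'].T@np.array([(u-g['cx'])/g['f'],(v-g['cy'])/g['f'],1]); o=-g['R'].T@g['t']
    return o+d*(z-o[2])/d[2]
def proj(g,X):
    c=g['R']@np.array(X)+g['t']; return c[0]/c[2]*g['f']+g['cx'], c[1]/c[2]*g['f']+g['cy']
def save(g,p,crop=None,s=1.5):
    im=g['color'][:,:,::-1]
    if crop: x0,y0,x1,y1=crop; im=im[y0:y1,x0:x1]
    cv2.imwrite(p,cv2.resize(im,None,fx=s,fy=s,interpolation=cv2.INTER_CUBIC))
E
python3 - <<'E'
from h import *
import pickle
for n in ('top','side','wrist'):
    g=cam(n); pickle.dump(g,open(n+'0.pkl','wb')); save(g,f'pics/{n}0.png'); print(n,g['fovy'],g['cx'],g['cy'],-g['R'].T@g['t'])
s=observe();print(s)
E
```

```text
top 44.96494791087161 258.1253492673833 193.40000988307884 [0.49539839 0.0443034  0.85260109]
side 51.138430214345654 258.52709780158324 185.9875228443578 [ 0.38062699 -0.52290074  0.53297217]
wrist 69.75910134500836 256.7728469937393 197.6171117696484 [ 0.2898789  -0.47353713  0.37370551]
{'time_s': 0.15, 'q': array([-7.92545292e+01,  2.18333609e+01,  7.43719025e+01, -1.00161046e-03,
        8.38572657e+01, -1.23369300e+01]), 'qvel': array([ 0.00679621, -0.14876952, -0.19243546, -0.00056061,  0.05703145,
        0.03995372]), 'joint_efforts': array([ 2.58185974e-03, -4.48624527e+01, -2.31345195e+01, -1.28127062e-04,
        3.82826969e-03,  6.23013364e-06]), 'position': array([ 0.21557231, -0.50575803,  0.23085893]), 'tool_rot': array([[ 9.19941253e-01,  3.92056173e-01, -2.20552487e-04],
       [ 3.92056175e-01, -9.19940657e-01,  1.06896207e-03],
       [ 2.16197978e-04, -1.06985127e-03, -9.99999404e-01]]), 'ft_force': array([ 0.17904535, -0.02173046,  0.07516562]), 'wrist_torque': array([-0.02817523, -0.04470156,  0.03871501]), 'grip_width': 0.0850498218229822}
```

View pics/top0.png

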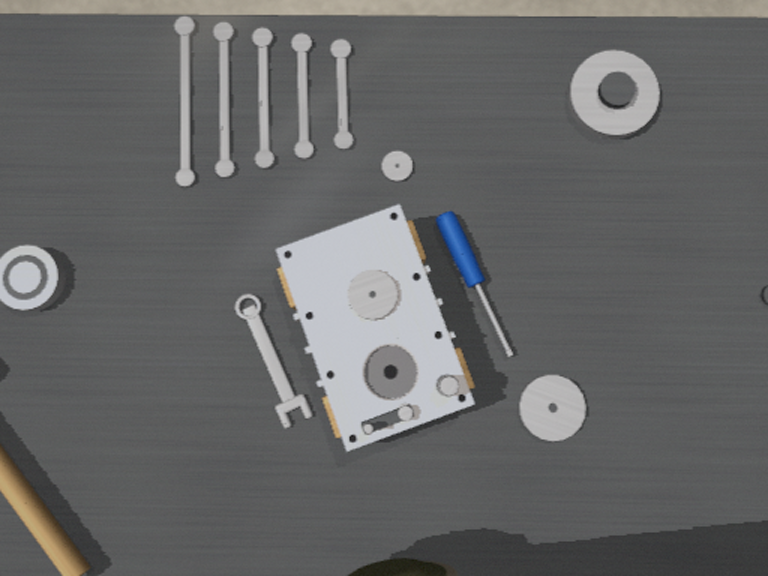

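View pics/side0.png

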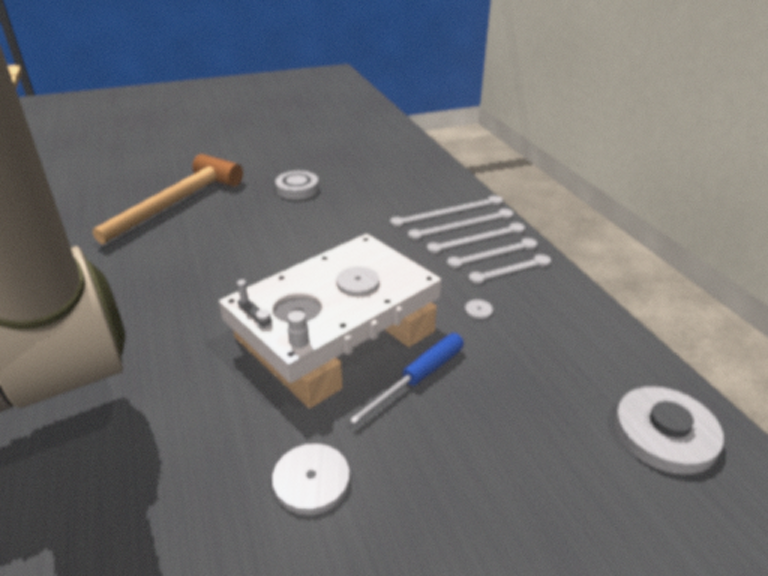

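```bash
python3 - <<'E'
from h import *
import pickle
g=pickle.load(open('top0.pkl','rb'))
save(g,'pics/crop0.png',(170,120,330,310),3.0)
im=g['color'].astype(int); hsv=cv2.cvtColor(g['color'],cv2.COLOR_RGB2HSV)
m=((hsv[...,2]>195)&(hsv[...,1]<40)).astype(np.uint8)
m=cv2.morphologyEx(m,cv2.MORPH_OPEN,np.ones((7,7)))
cs,_=cv2.findContours(m,cv2.RETR_EXTERNAL,cv2.CHAIN_APPROX_NONE)
for c in cs:
    if cv2.contourArea(c)>5000:
        pts=np.array([ray(g,u,v,.075)[:2] for u,v in c[:,0]])
        r=cv2.minAreaRect((pts*1000).astype(np.float32)); print('cover',r, cv2.boxPoints(r))
gray=cv2.cvtColor(g['color'],cv2.COLOR_RGB2GRAY)
for n,(u,v),z in [('disc',(374/1.5,295/1.5),.083),('recess',(390/1.5,372/1.5),.075),('pivot',(406/1.5,412/1.5),.091),('peg',(368/1.5,428/1.5),.113),('socket',(448/1.5,385/1.5),.113)]:
    print(n,ray(g,u,v,z))
for n,(u,v),z in [('small',(397/1.5,165/1.5),.008),('big',(552/1.5,408/1.5),.008)]: print(n,ray(g,u,v,z))
for h in [(288,254),(394,216),(309,315),(416,276),(330,374),(438,335),(353,438),(462,398)]: print(ray(g,h[0]/1.5,h[1]/1.5,.075))
E
```

```text
cover ((544.330322265625, 74.38223266601562), (238.4609832763672, 149.04258728027344), 20.832599639892578) [[406.39203  101.6286  ]
 [459.3974   -37.67011 ]
 [682.2686    47.135864]
 [629.26324  186.43457 ]]
disc [0.5773059  0.07253759 0.083     ]
recess [0.49241203 0.0538254  0.075     ]
pivot [0.44980094 0.03584789 0.091     ]
peg [0.43406561 0.0756972  0.113     ]
socket [ 0.47973106 -0.00781441  0.113     ]
small [0.74859819 0.04895266 0.008     ]
big [ 0.45185822 -0.13928821  0.008     ]
[0.62388609 0.17108136 0.075     ]
[0.66883369 0.05136024 0.075     ]
[0.55481625 0.14548196 0.075     ]
[0.60018215 0.02580526 0.075     ]
[0.48938144 0.12046025 0.075     ]
[0.53405268 0.00077888 0.075     ]
[0.4198732  0.09363724 0.075     ]
[ 0.46490519 -0.02595248  0.075     ]
```

View pics/crop0.png

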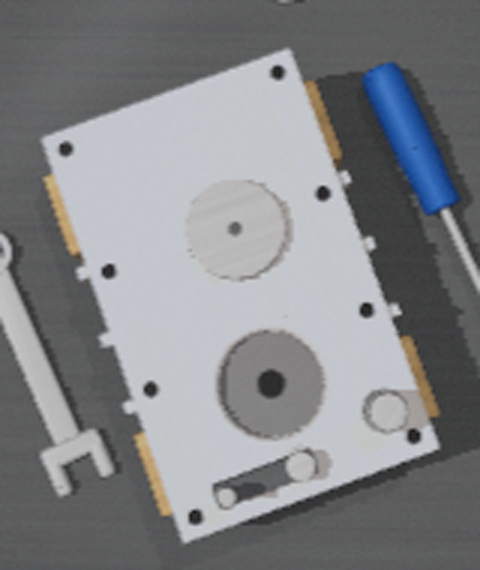

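The three loose discs (px in the 1.5x top view) are small at (397,165), about 39 mm; big at (552,408), about 80 mm; and one on the cover at (374,295), about 57 mm. The one on the cover is the middle size, and it lies where the text says, as the enlarged crop confirms. The recess is at (390,372), the pivot at (406,412), the peg at (368,428) and the socket at (448,385).

```bash
python3 - <<'E'
from h import *
import pickle
g=pickle.load(open('top0.pkl','rb'))
gray=cv2.cvtColor(g['color'],cv2.COLOR_RGB2GRAY)
for (x0,y0,x1,y1),th,z in [((240,187,257,205),110,.083),((250,238,270,258),70,.067)]:
    c=gray[y0:y1,x0:x1]; m=(c<th); ys,xs=np.nonzero(m); print(len(xs),xs.mean()+x0,ys.mean()+y0,ray(g,xs.mean()+x0,ys.mean()+y0,z))
big=cv2.resize(gray[180:290,210:310],None,fx=4,fy=4,interpolation=cv2.INTER_CUBIC)
cc=cv2.HoughCircles(big,cv2.HOUGH_GRADIENT,1,100,param1=80,param2=25,minRadius=55,maxRadius=85)
for u,v,r in cc[0]: print(u/4+210,v/4+180,r/4, ray(g,u/4+210,v/4+180,.083), ray(g,u/4+210,v/4+180,.075))
E
```

```text
9 247.88888888888889 195.66666666666666 [0.57895923 0.07497428 0.083     ]
59 260.0 247.3728813559322 [0.4934289  0.05393577 0.067     ]
260.125 248.375 18.075 [0.49183177 0.05351422 0.083     ] [0.49179469 0.05360997 0.075     ]
```

Call:
jog_arm(travel=[[0.0205, 0.0295, 0], [0.0205, 0.0295, 0], [0.0205, 0.0295, 0], [0.0205, 0.0295, 0], [0.0205, 0.0295, 0], [0.0205, 0.0295, 0], [0.0205, 0.0295, 0], [0.0205, 0.0295, 0], [0.0205, 0.0295, 0], [0.0205, 0.0295, 0], [0.0205, 0.0295, 0], [0.0205, 0.0295, 0], [0.0205, 0.0295, 0], [0.0205, 0.0295, 0], [0.0205, 0.0295, 0], [0.0205, 0.0295, 0], [0.0205, 0.0295, 0], [0.0205, 0.0295, 0], [0.0205, 0.0295, 0], [0.0205, 0.0295, 0]], dr=[[0, 0, -0.0093], [0, 0, -0.0093], [0, 0, -0.0093], [0, 0, -0.0093], [0, 0, -0.0093], [0, 0, -0.0093], [0, 0, -0.0093], [0, 0, -0.0093], [0, 0, -0.0093], [0, 0, -0.0093], [0, 0, -0.0093], [0, 0, -0.0093], [0, 0, -0.0093], [0, 0, -0.0093], [0, 0, -0.0093], [0, 0, -0.0093], [0, 0, -0.0093], [0, 0, -0.0093], [0, 0, -0.0093], [0, 0, -0.0093]], jaw=0.03, newtons=20)

```text
time_s: 1.82
position: [0.6262, 0.0858, 0.231]
tool_rot: [[0.977, 0.215, -0.001], [0.215, -0.977, -0.0], [-0.001, -0.0, -1.0]]
ft_force: [-0.1, -0.3, 0.4]
grip_width: 0.03
```

```bash
python3 - <<'E'
from h import *
import pickle
g=cam('wrist'); pickle.dump(g,open('wrist1.pkl','wb')); save(g,'pics/wrist1.png')
g2=cam('top'); pickle.dump(g2,open('top1.pkl','wb')); save(g2,'pics/top1.png')
E
```

```text
(no output)
```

View pics/wrist1.png

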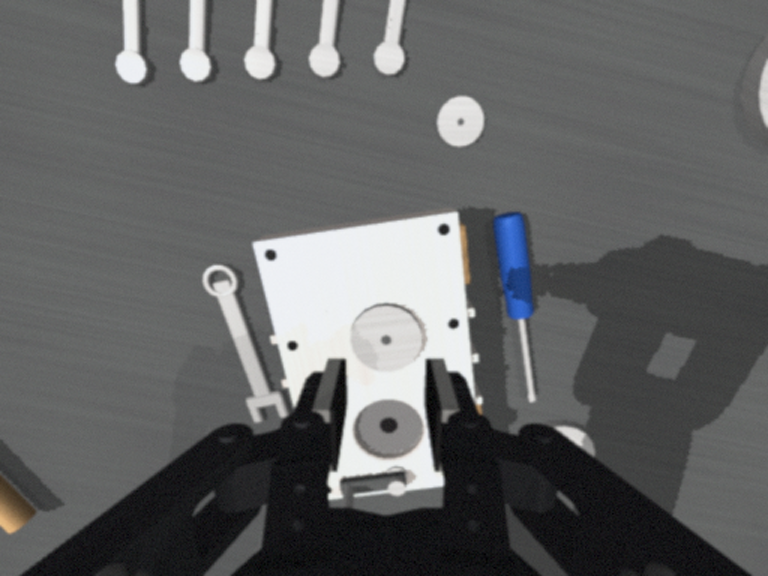

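```bash
python3 - <<'E'
from h import *
import pickle
g=pickle.load(open('wrist1.pkl','rb'))
gray=cv2.cvtColor(g['color'],cv2.COLOR_RGB2GRAY)
for (x0,y0,x1,y1),th,z in [((248,218,266,236),130,.083),((250,275,268,292),60,.067)]:
    c=gray[y0:y1,x0:x1]; m=(c<th); ys,xs=np.nonzero(m); print(len(xs),xs.mean()+x0,ys.mean()+y0,ray(g,xs.mean()+x0,ys.mean()+y0,z))
for h in [(271,255),(444,230),(292,345),(453,323)]: print(ray(g,h[0]/1.5,h[1]/1.5,.075))
# disc outline
for (u,v) in [(349,337),(425,337),(388,303),(388,371)]: print(ray(g,u/1.5,v/1.5,.083))
E
```

```text
19 257.0 226.21052631578948 [0.57741491 0.07591353 0.083     ]
72 258.7083333333333 283.09722222222223 [0.49166756 0.05471939 0.067     ]
[0.62190956 0.17223809 0.075     ]
[0.66723364 0.052408   0.075     ]
[0.55309799 0.14647576 0.075     ]
[0.59876104 0.02683896 0.075     ]
[0.57326647 0.10364546 0.083     ]
[0.58583741 0.04677939 0.083     ]
[0.60664343 0.08045413 0.083     ]
[0.55123634 0.06811909 0.083     ]
```

Call:
jog_arm(travel=[[0.0003, 0.0017, -0.03], [0, 0, -0.03], [0, 0, -0.03], [0, 0, -0.03], [0, 0, -0.02], [0, 0, -0.009], [0, 0, 0], [0, 0, -0.002], [0, 0, -0.001], [0, 0, 0]], dr=[[0, 0, 0.027], [0, 0, 0], [0, 0, 0], [0, 0, 0], [0, 0, 0], [0, 0, 0], [0, 0, 0], [0, 0, 0], [0, 0, 0], [0, 0, 0]])

```text
time_s: 2.75
position: [0.6264, 0.0856, 0.0806]
tool_rot: [[0.97, 0.241, 0.002], [0.241, -0.97, -0.0], [0.002, 0.001, -1.0]]
ft_force: [-0.7, -0.5, -0.3]
grip_width: 0.0297
```

```bash
python3 - <<'E'
from h import *
g=cam('side'); save(g,'pics/side2.png',(130,130,330,280),4); print(observe()['position'],observe()['ft_force'])
E
```

```text
[0.62638516 0.08569752 0.08054589] [-0.43989492 -0.53982258  0.72403504]
```

View pics/side2.png

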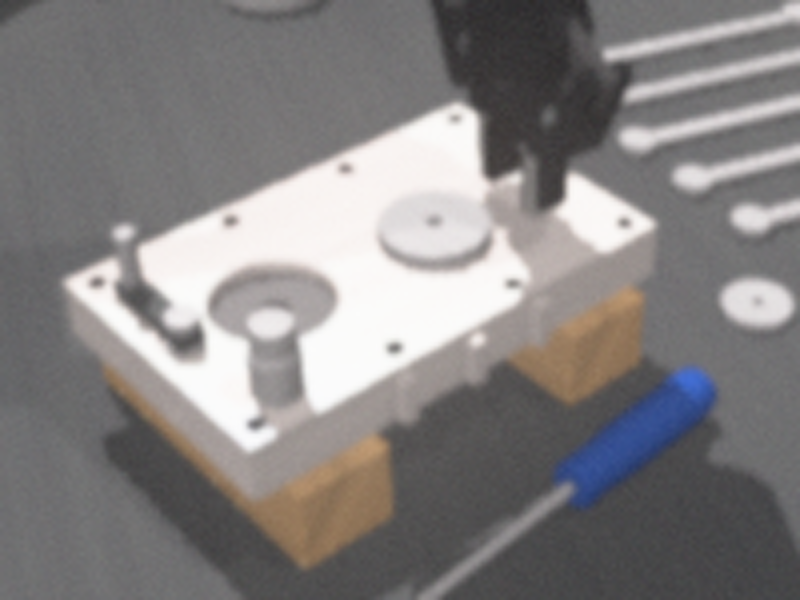

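The fingers stand behind the disc, just above the face. I'll feel downward now.

Call:
jog_arm(travel=[[0, 0.002, -0.001], [0, 0, -0.001], [0, 0, 0], [0, 0, 0]], dr=[[0, 0, 0], [0, 0, 0], [0, 0, 0], [0, 0, 0]])

```text
time_s: 3.13
position: [0.6259, 0.0878, 0.0774]
tool_rot: [[0.97, 0.242, 0.0], [0.242, -0.97, -0.0], [0.0, 0.0, -1.0]]
ft_force: [-0.1, -0.2, 0.3]
grip_width: 0.0301
```

Call:
jog_arm(travel=[[0, 0, -0.001], [0, 0, 0], [0, 0, 0]], dr=[[0, 0, 0], [0, 0, 0], [0, 0, 0]])

```text
time_s: 3.38
position: [0.6259, 0.0877, 0.0763]
tool_rot: [[0.97, 0.241, -0.0], [0.241, -0.97, 0.0], [-0.0, -0.0, -1.0]]
ft_force: [0.7, -0.6, 0.1]
grip_width: 0.0302
```

Call:
jog_arm(travel=[[0, 0, -0.001], [0, 0, 0], [0, 0, 0]], dr=[[0, 0, 0], [0, 0, 0], [0, 0, 0]])

```text
time_s: 3.63
position: [0.6258, 0.0877, 0.0752]
tool_rot: [[0.97, 0.241, -0.0], [0.241, -0.97, 0.0], [-0.0, -0.0, -1.0]]
ft_force: [-1.2, 0.2, -0.3]
grip_width: 0.0301
```

Call:
jog_arm(travel=[[0, 0, -0.001], [0, 0, 0], [0, 0, 0]], dr=[[0, 0, 0], [0, 0, 0], [0, 0, 0]])

```text
time_s: 3.88
position: [0.626, 0.0877, 0.0746]
tool_rot: [[0.97, 0.241, 0.0], [0.241, -0.97, -0.0], [0.0, 0.0, -1.0]]
ft_force: [-1.1, -0.9, 3.3]
grip_width: 0.0298
```

Call:
jog_arm(travel=[[0, 0, -0.001], [0, 0, 0], [0, 0, 0]], dr=[[0, 0, 0], [0, 0, 0], [0, 0, 0]])

```text
time_s: 4.13
position: [0.626, 0.0877, 0.0746]
tool_rot: [[0.97, 0.241, 0.001], [0.241, -0.97, -0.0], [0.001, 0.0, -1.0]]
ft_force: [-3.3, -0.3, 11.1]
grip_width: 0.0297
```

Call:
jog_arm(travel=[[0, 0, 0.003], [0, 0, 0], [-0.00485, -0.0012, 0], [-0.00485, -0.0012, 0], [-0.00485, -0.0012, 0], [-0.00485, -0.0012, 0], [-0.00485, -0.0012, 0], [-0.00485, -0.0012, 0], [-0.00485, -0.0012, 0], [-0.00485, -0.0012, 0], [-0.00485, -0.0012, 0], [-0.00485, -0.0012, 0], [-0.00485, -0.0012, 0], [-0.00485, -0.0012, 0], [0, 0, 0]], dr=[[0, 0, 0], [0, 0, 0], [0, 0, 0], [0, 0, 0], [0, 0, 0], [0, 0, 0], [0, 0, 0], [0, 0, 0], [0, 0, 0], [0, 0, 0], [0, 0, 0], [0, 0, 0], [0, 0, 0], [0, 0, 0], [0, 0, 0]])

```text
time_s: 5.38
position: [0.5667, 0.0732, 0.0764]
tool_rot: [[0.97, 0.241, -0.001], [0.241, -0.97, -0.0], [-0.001, -0.0, -1.0]]
ft_force: [0.1, -0.6, 0.2]
grip_width: 0.0303
```

```bash
python3 - <<'E'
from h import *
import pickle
g=cam('side'); save(g,'pics/side3.png',(130,130,330,280),4)
g=cam('top'); save(g,'pics/top3.png',(170,120,330,310),3)
g=cam('wrist'); pickle.dump(g,open('wrist3.pkl','wb')); save(g,'pics/wrist3.png')
E
```

```text
(no output)
```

View pics/side3.png

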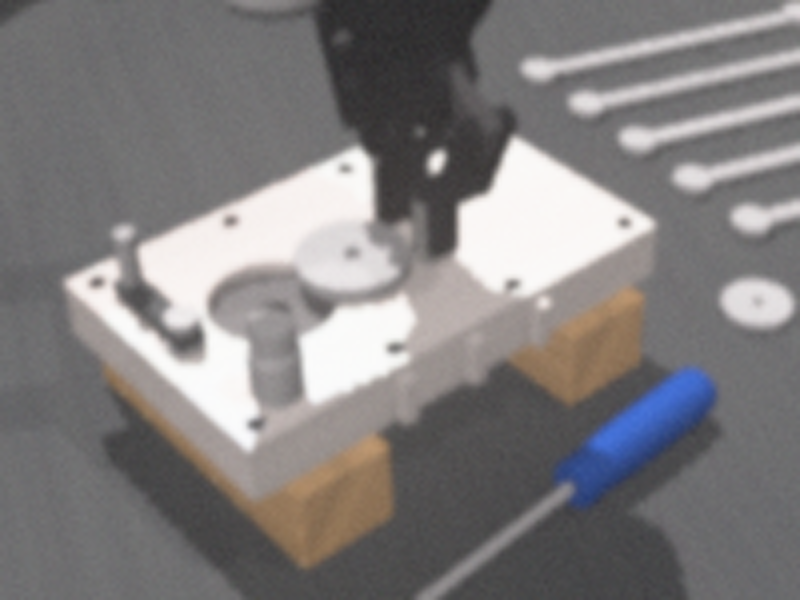

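View pics/wrist3.png

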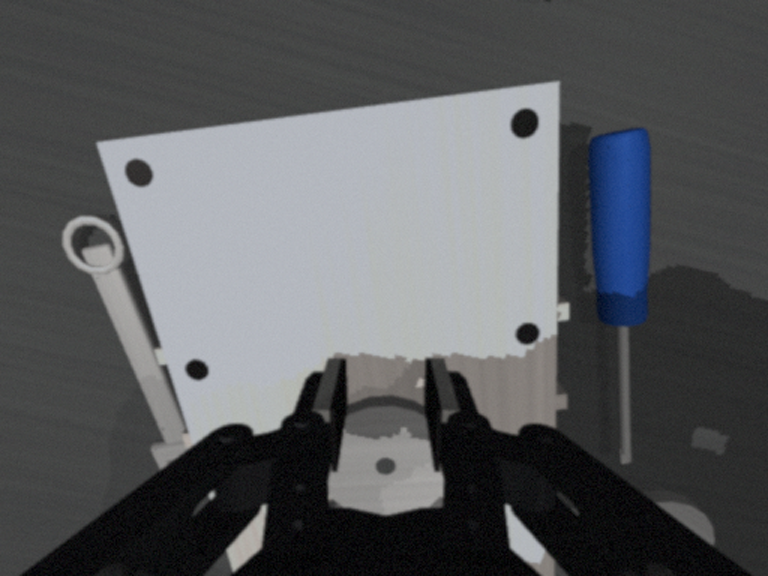

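View pics/top3.png

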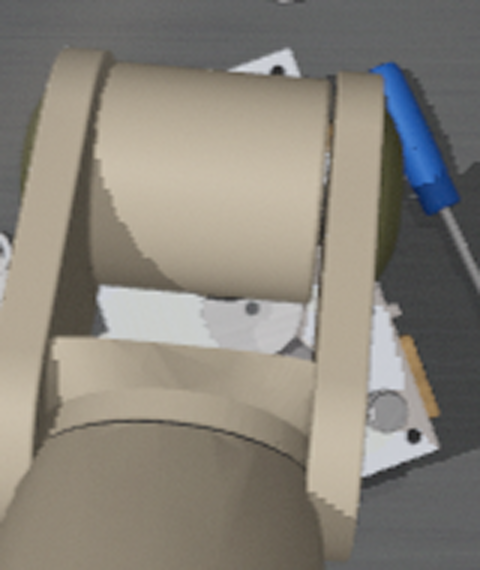

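```bash
python3 - <<'E'
from h import *
import pickle
g=pickle.load(open('wrist3.pkl','rb')); print(ray(g,386/1.5,465.5/1.5,.083))
g=pickle.load(open('top0.pkl','rb')); print(ray(g,251.5/3+170,309/3+120,.083))
E
```

```text
[0.53300106 0.06519678 0.083     ]
[0.53348033 0.0644393  0.083     ]
```

Call:
jog_arm(travel=[[-0.00388, -0.001, 0], [-0.00388, -0.001, 0], [-0.00388, -0.001, 0], [-0.00388, -0.001, 0], [-0.00388, -0.001, 0], [-0.00388, -0.001, 0], [-0.00388, -0.001, 0], [-0.00388, -0.001, 0], [-0.00194, -0.0005, 0], [-0.00194, -0.0005, 0], [-0.00194, -0.0005, 0], [-0.00194, -0.0005, 0], [-0.00194, -0.0005, 0], [0, 0, 0], [0, 0, 0]], dr=[[0, 0, 0], [0, 0, 0], [0, 0, 0], [0, 0, 0], [0, 0, 0], [0, 0, 0], [0, 0, 0], [0, 0, 0], [0, 0, 0], [0, 0, 0], [0, 0, 0], [0, 0, 0], [0, 0, 0], [0, 0, 0], [0, 0, 0]])

```text
time_s: 6.78
position: [0.5267, 0.0628, 0.0762]
tool_rot: [[0.97, 0.241, -0.001], [0.241, -0.97, 0.0], [-0.001, -0.0, -1.0]]
ft_force: [0.9, 0.2, 0.1]
grip_width: 0.0303
```

```bash
python3 - <<'E'
from h import *
import pickle
g=cam('side'); save(g,'pics/side4.png',(130,130,330,280),4)
g=cam('wrist'); pickle.dump(g,open('wrist4.pkl','wb')); save(g,'pics/wrist4.png',(180,220,340,384),3.5)
E
```

```text
(no output)
```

View pics/side4.png

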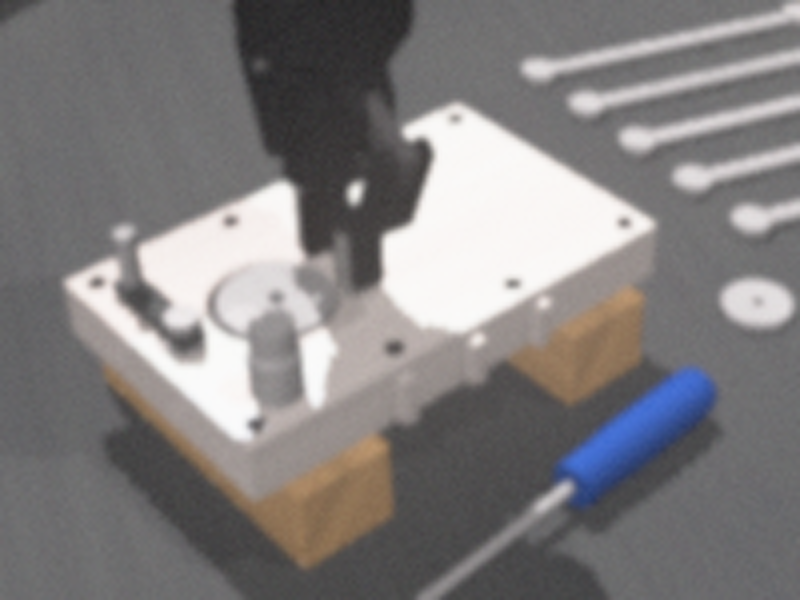

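View pics/wrist4.png

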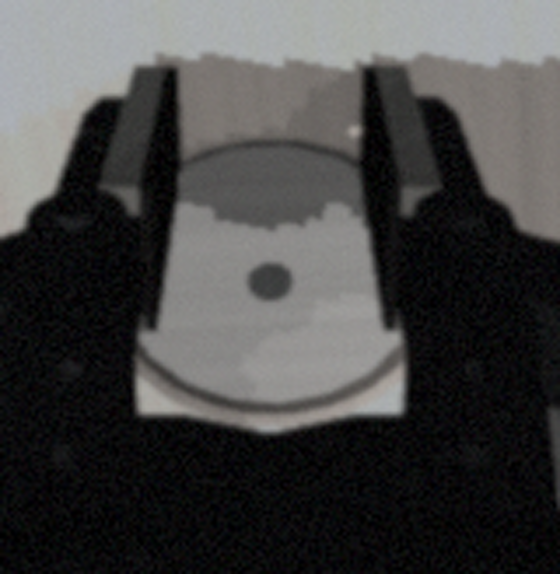

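The disc looks seated: there's an even dark ring all round it. I'll lift off, turn, and move over the peg.

Call:
jog_arm(travel=[[0, 0, 0.023], [0, 0, 0.023], [0, 0, 0.024], [-0.0058, 0.0008, 0], [-0.0058, 0.0008, 0], [-0.0058, 0.0008, 0], [-0.0058, 0.0008, 0], [-0.0058, 0.0008, 0], [-0.0058, 0.0008, 0], [-0.0058, 0.0008, 0], [-0.0058, 0.0008, 0], [-0.0058, 0.0008, 0], [-0.0058, 0.0008, 0], [-0.0058, 0.0008, 0], [-0.0058, 0.0008, 0], [-0.0058, 0.0008, 0], [-0.0058, 0.0008, 0], [-0.0058, 0.0008, 0], [-0.0058, 0.0008, 0], [0, 0, 0]], dr=[[0, 0, 0], [0, 0, 0], [0, 0, 0], [0, 0, 0.1056], [0, 0, 0.1056], [0, 0, 0.1056], [0, 0, 0.1056], [0, 0, 0.1056], [0, 0, 0.1056], [0, 0, 0.1056], [0, 0, 0.1056], [0, 0, 0.1056], [0, 0, 0.1056], [0, 0, 0.1056], [0, 0, 0.1056], [0, 0, 0.1056], [0, 0, 0.1056], [0, 0, 0.1056], [0, 0, 0.1056], [0, 0, 0]])

```text
time_s: 8.55
position: [0.4333, 0.0758, 0.1463]
tool_rot: [[-0.358, 0.934, -0.001], [0.934, 0.358, 0.0], [0.0, -0.001, -1.0]]
ft_force: [0.4, 0.5, -0.2]
grip_width: 0.0299
```

```bash
python3 - <<'E'
from h import *
import pickle
s=observe(); print(s['q'],s['position'],s['time_s'])
g=cam('side'); save(g,'pics/side5.png',(130,130,330,280),4)
g=cam('wrist'); pickle.dump(g,open('wrist5.pkl','wb')); save(g,'pics/wrist5.png')
E
```

```text
[-5.56540752e+00  1.62217606e+01  9.88624744e+01 -1.73280138e-03
  6.49604170e+01 -2.65667744e+01] [0.43328546 0.0758295  0.14630952] 8.55
```

View pics/side5.png

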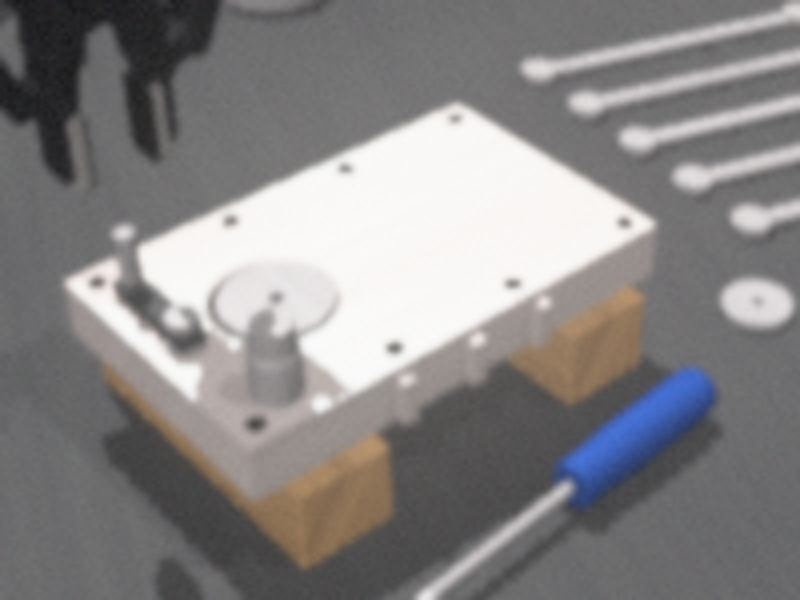

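View pics/wrist5.png

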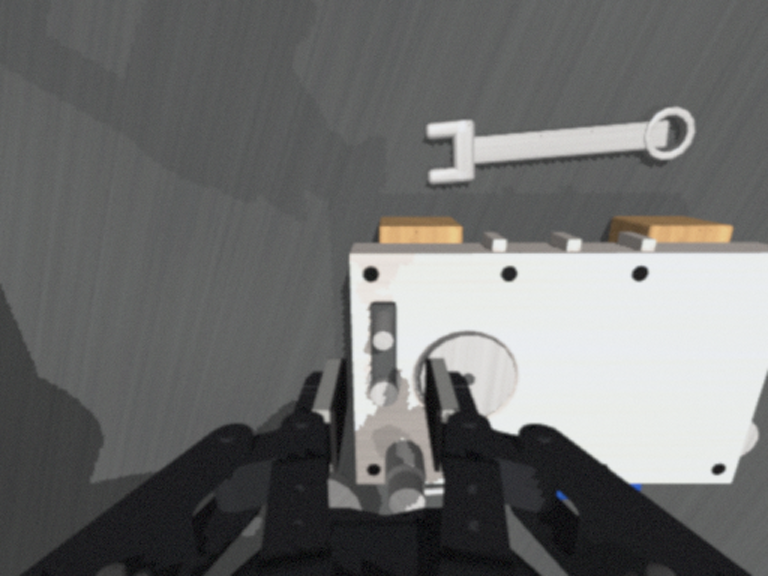

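```bash
python3 - <<'E'
from h import *
import pickle
g=pickle.load(open('wrist5.pkl','rb')); print(ray(g,383/1.5,341/1.5,.113), ray(g,383/1.5,394/1.5,.091), ray(g,469/1.5,379/1.5,.075))
P=np.array([.4492,.0367]); yc=np.array([-.9346,-.3556]); xc=np.array([-.3556,.9346])
pr=None
for a in np.linspace(1.57,0,16):
    p=P+.042*(np.sin(a)*xc-np.cos(a)*yc); print(np.round(p,4), None if pr is None else np.round(p-pr,4)); pr=p
E
```

```text
[0.43304323 0.07687625 0.113     ] [0.44762662 0.03783377 0.091     ] [0.49455243 0.05574151 0.075     ]
[0.4343 0.076 ] None
[0.4385 0.0773] [0.0042 0.0013]
[0.4428 0.0782] [0.0043 0.0009]
[0.4472 0.0786] [0.0044 0.0004]
[0.4515 0.0786] [ 0.0044 -0.    ]
[0.4559 0.0782] [ 0.0044 -0.0005]
[0.4602 0.0772] [ 0.0043 -0.0009]
[0.4644 0.0759] [ 0.0042 -0.0014]
[0.4684 0.0741] [ 0.004  -0.0018]
[0.4722 0.0718] [ 0.0038 -0.0022]
[0.4757 0.0693] [ 0.0035 -0.0026]
[0.479  0.0663] [ 0.0033 -0.003 ]
[0.4819 0.063 ] [ 0.0029 -0.0033]
[0.4845 0.0595] [ 0.0026 -0.0036]
[0.4867 0.0557] [ 0.0022 -0.0038]
[0.4885 0.0516] [ 0.0018 -0.004 ]
```

```bash
python3 - <<'E'
import numpy as np
P=np.array([.4489,.0370]); yc=np.array([-.9346,-.3556]); xc=np.array([-.3556,.9346])
f=lambda a,o:P+.042*(np.sin(a)*xc-np.cos(a)*yc)+o*(-np.cos(a)*xc-np.sin(a)*yc)
print(f(1.57,0),f(1.57,.005));pr=f(1.57,.005)
for a in np.linspace(1.57,0,19)[1:]:
    p=f(a,.005); print(np.round(p-pr,4),np.round(p,4)); pr=p
E
```

```text
[0.43399606 0.07626508] [0.43867048 0.07803936]
[0.0036 0.0007] [0.4423 0.0788]
[0.0037 0.0004] [0.4459 0.0792]
[0.0037 0.0001] [0.4496 0.0793]
[ 0.0037 -0.0002] [0.4533 0.0791]
[ 0.0036 -0.0005] [0.457  0.0785]
[ 0.0036 -0.0009] [0.4605 0.0777]
[ 0.0035 -0.0012] [0.464  0.0765]
[ 0.0034 -0.0015] [0.4674 0.075 ]
[ 0.0032 -0.0018] [0.4707 0.0733]
[ 0.0031 -0.002 ] [0.4737 0.0712]
[ 0.0029 -0.0023] [0.4766 0.0689]
[ 0.0027 -0.0025] [0.4793 0.0664]
[ 0.0024 -0.0028] [0.4818 0.0636]
[ 0.0022 -0.003 ] [0.484  0.0607]
[ 0.0019 -0.0031] [0.4859 0.0575]
[ 0.0016 -0.0033] [0.4875 0.0542]
[ 0.0014 -0.0034] [0.4889 0.0508]
[ 0.001  -0.0035] [0.4899 0.0473]
```

Call:
jog_arm(travel=[[0.0004, 0.0003, 0], [0, 0, 0], [0, 0, 0], [0, 0, -0.012], [0, 0, -0.012], [0, 0, -0.012], [0, 0, -0.012], [0, 0, 0], [0, 0, 0]], dr=[[0, 0, 0], [0, 0, 0], [0, 0, 0], [0, 0, 0], [0, 0, 0], [0, 0, 0], [0, 0, 0], [0, 0, 0], [0, 0, 0]], jaw=0.021)

```text
time_s: 9.4
position: [0.4345, 0.0759, 0.0982]
tool_rot: [[-0.354, 0.935, -0.001], [0.935, 0.354, 0.0], [0.0, -0.001, -1.0]]
ft_force: [-0.9, 0.3, 0.0]
grip_width: 0.0212
```

```bash
python3 - <<'E'
from h import *
g=cam('side'); save(g,'pics/side6.png',(130,130,330,280),4)
g=cam('wrist'); save(g,'pics/wrist6.png')
E
```

```text
(no output)
```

View pics/side6.png

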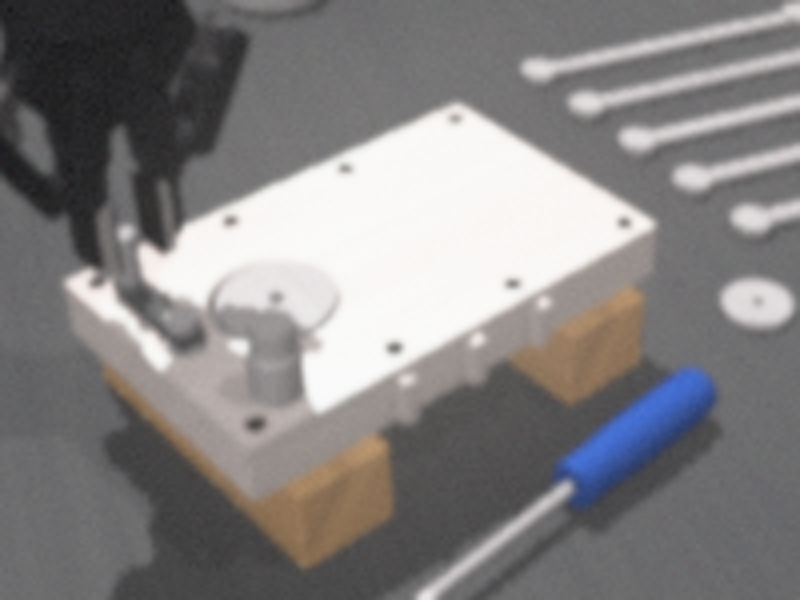

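View pics/wrist6.png

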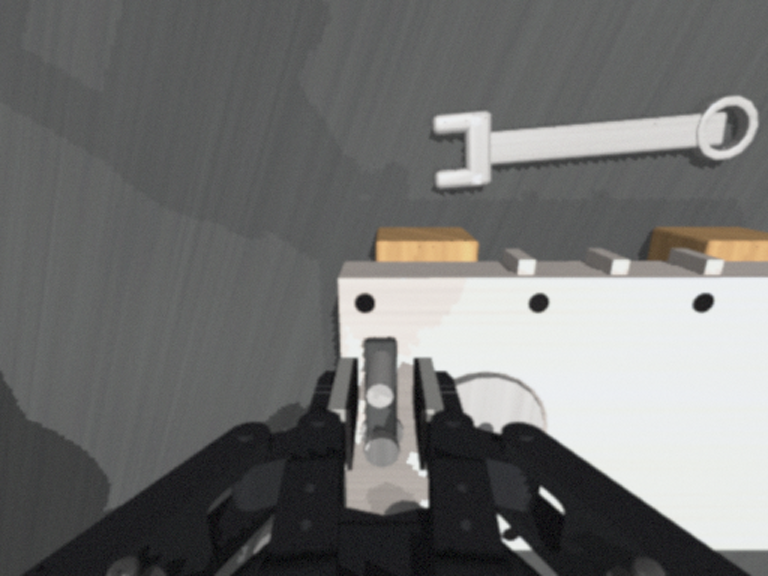

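The peg at wrist px (379,395) stands between the two fingers. Now the arc.

Call:
jog_arm(travel=[[0.0042, 0.0021, 0], [0.0036, 0.0007, 0], [0.0037, 0.0004, 0], [0.0037, 0.0001, 0], [0.0037, -0.0002, 0], [0.0036, -0.0005, 0], [0.0036, -0.0009, 0], [0.0035, -0.0012, 0], [0.0034, -0.0015, 0], [0.0032, -0.0018, 0], [0.0031, -0.002, 0], [0.0029, -0.0023, 0], [0.0027, -0.0025, 0], [0.0024, -0.0028, 0], [0.0022, -0.003, 0], [0.0019, -0.0031, 0], [0.0016, -0.0033, 0], [0, 0, 0]], dr=[[0, 0, 0], [0, 0, -0.0872], [0, 0, -0.0872], [0, 0, -0.0872], [0, 0, -0.0872], [0, 0, -0.0872], [0, 0, -0.0872], [0, 0, -0.0872], [0, 0, -0.0872], [0, 0, -0.0872], [0, 0, -0.0872], [0, 0, -0.0872], [0, 0, -0.0872], [0, 0, -0.0872], [0, 0, -0.0872], [0, 0, -0.0872], [0, 0, -0.0872], [0, 0, 0]])

```text
time_s: 11.0
position: [0.4881, 0.0539, 0.0988]
tool_rot: [[0.86, 0.51, 0.001], [0.51, -0.86, -0.0], [0.001, 0.001, -1.0]]
ft_force: [0.1, 0.6, -0.2]
grip_width: 0.021
```

```bash
python3 - <<'E'
from h import *
g=cam('side'); save(g,'pics/side7.png',(130,130,330,280),4)
g=cam('wrist'); save(g,'pics/wrist7.png')
E
```

```text
(no output)
```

View pics/side7.png

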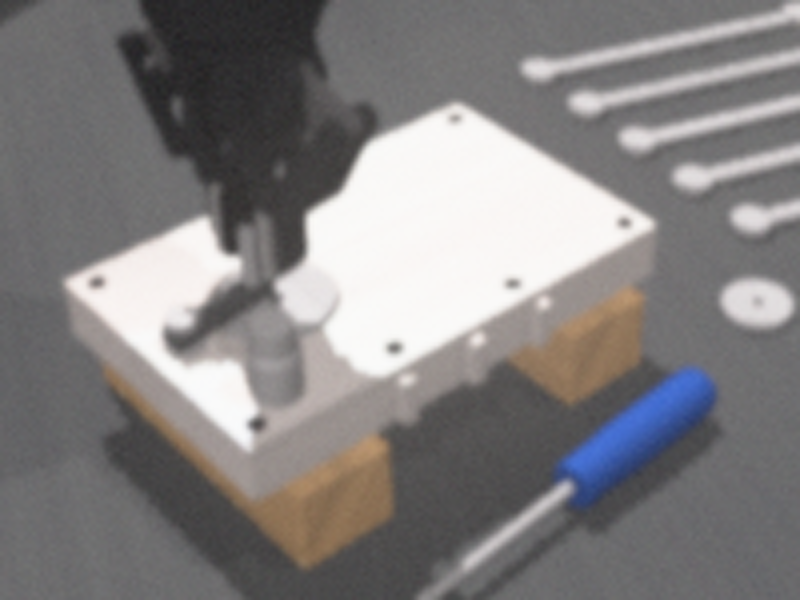

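View pics/wrist7.png

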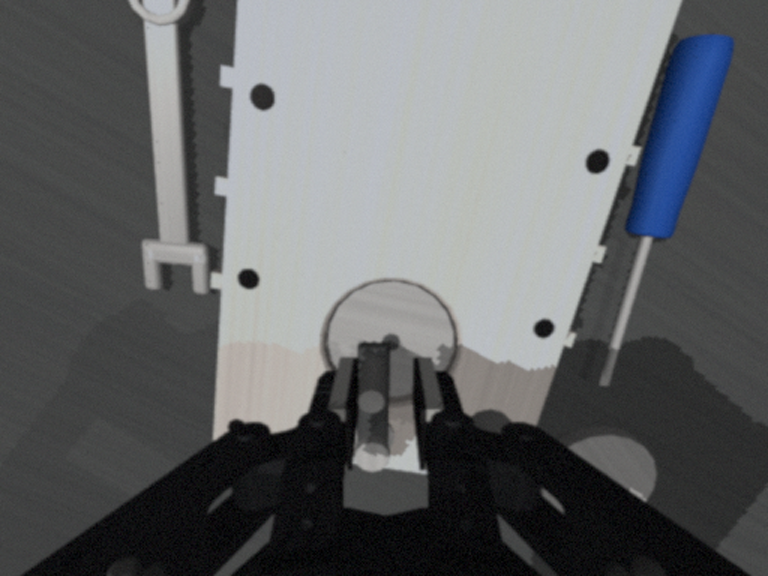

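Call:
jog_arm(travel=[[0.0014, -0.0034, 0], [0.001, -0.0035, 0], [0, 0, 0], [0, 0, 0]], dr=[[0, 0, -0.0872], [0, 0, -0.0872], [0, 0, 0], [0, 0, 0]])

```text
time_s: 11.43
position: [0.4901, 0.0473, 0.0985]
tool_rot: [[0.933, 0.36, 0.001], [0.36, -0.933, -0.0], [0.0, 0.0, -1.0]]
ft_force: [-1.1, -0.3, -0.2]
grip_width: 0.0212
```

Call:
jog_arm(travel=[[0.0004, -0.001, 0], [0.0004, -0.001, 0], [0, 0, 0], [0, 0, 0]], dr=[[0, 0, 0], [0, 0, 0], [0, 0, 0], [0, 0, 0]])

```text
time_s: 11.77
position: [0.4903, 0.0466, 0.0984]
tool_rot: [[0.934, 0.358, -0.001], [0.358, -0.934, 0.003], [0.0, -0.003, -1.0]]
ft_force: [-2.0, 8.7, 3.2]
grip_width: 0.0212
```

A reaction of about 9 N means the keeper is on its stop. I'll back off to clear the peg, lift and check.

Call:
jog_arm(travel=[[-0.0012, 0.003, 0], [-0.0012, 0.003, 0], [0, 0, 0], [0, 0, 0.02], [0, 0, 0.03], [0, 0, 0.04], [0, 0, 0.04], [-0.03, 0.025, 0], [-0.03, 0.025, 0], [-0.03, 0.025, 0], [-0.02, 0.025, 0], [0, 0, 0], [0, 0, 0]], dr=[[0, 0, 0], [0, 0, 0], [0, 0, 0], [0, 0, 0], [0, 0, 0], [0, 0, 0], [0, 0, 0], [0, 0, 0], [0, 0, 0], [0, 0, 0], [0, 0, 0], [0, 0, 0], [0, 0, 0]])

```text
time_s: 12.85
position: [0.3777, 0.1519, 0.2287]
tool_rot: [[0.933, 0.359, 0.001], [0.359, -0.933, -0.0], [0.001, 0.001, -1.0]]
ft_force: [-0.4, -0.6, 0.3]
grip_width: 0.021
```

```bash
python3 - <<'E'
from h import *
import pickle
g=cam('side'); pickle.dump(g,open('side8.pkl','wb')); save(g,'pics/side8.png',(130,130,330,280),4)
g=cam('wrist'); pickle.dump(g,open('wrist8.pkl','wb')); save(g,'pics/wrist8.png')
g=cam('top'); pickle.dump(g,open('top8.pkl','wb')); save(g,'pics/top8.png')
E
```

```text
(no output)
```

View pics/side8.png

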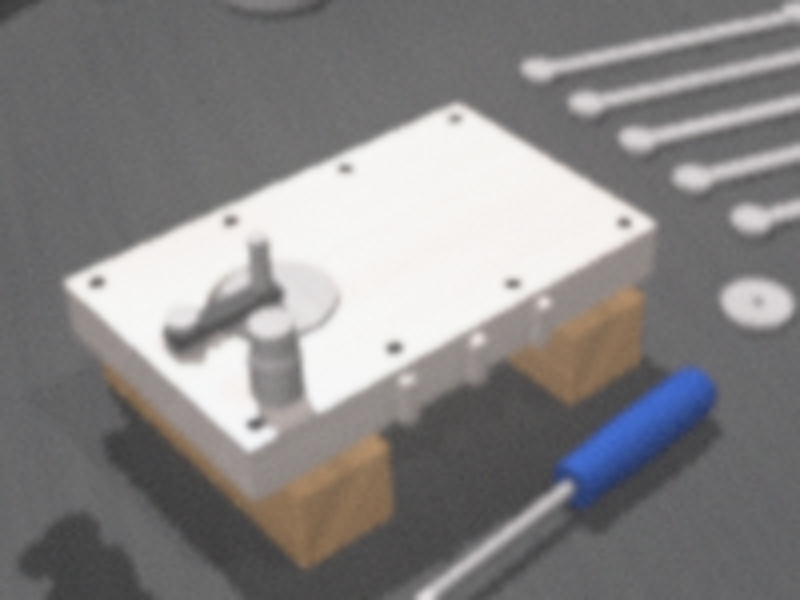

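View pics/wrist8.png

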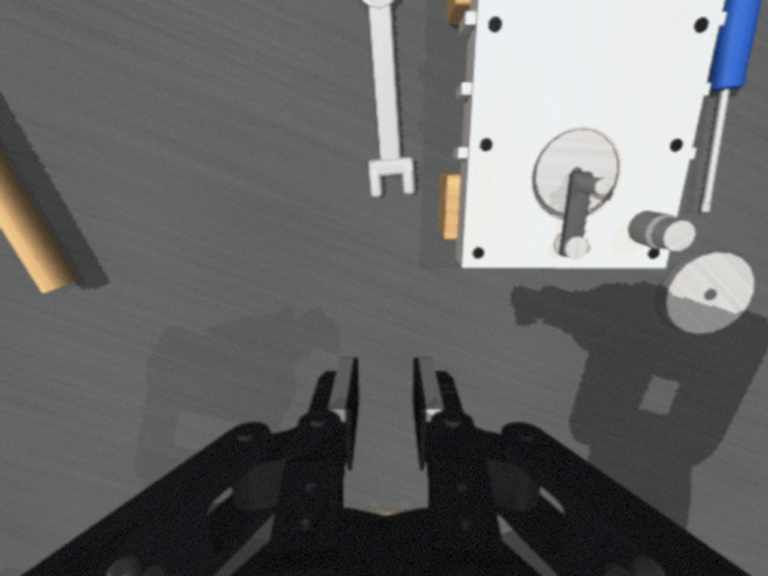

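View pics/top8.png

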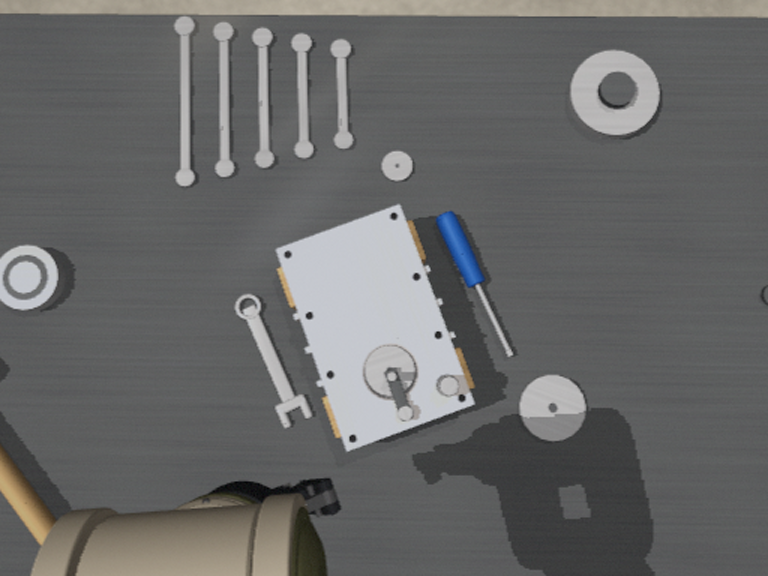

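```bash
python3 - <<'E'
from h import *
import pickle
g=pickle.load(open('top8.pkl','rb')); w=pickle.load(open('wrist8.pkl','rb'))
save(g,'pics/crop8.png',(220,210,320,310),6)
yc=np.array([-.9346,-.3556]); xc=np.array([-.3556,.9346])
for n,g,p,q in (('top',g,(405,413),(391.5,376)),('wrist',w,(574,246),(603,185.5))):
    P=ray(g,p[0]/1.5,p[1]/1.5,.091)[:2];Q=ray(g,q[0]/1.5,q[1]/1.5,.113)[:2];d=Q-P
    print(n,P,Q,np.linalg.norm(d),np.arctan2(d@xc,-d@yc))
E
```

```text
top [0.44872145 0.03691709] [0.48838719 0.05172815] 0.04234073875455523 -0.00620515876872456
wrist [0.44820604 0.03995964] [0.48763496 0.05281367] 0.04147126430605185 -0.048428717673698655
```

View pics/crop8.png

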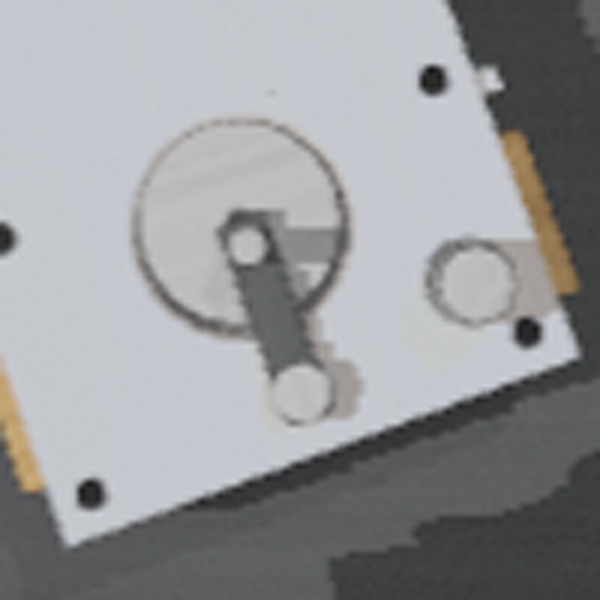

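The keeper measures about 0 rad, the disc is flush in the recess, and the socket, spanner and screwdriver haven't moved. I'm handing in.

```bash
python3 -c "
from rig import *
print(close_job())"
```

```text
the job is handed in; nothing more can be done
None
```

The disc is in the recess and the keeper is shut over it. I handed the job in at about 13 s of the 51 s allowed; the system reports no verdict.

- **Disc:** I pushed the middle-sized disc across the cover with both fingertips, held 30 mm apart and about 1.7 mm above the face, until it dropped in. In the pictures taken after lifting off, it lies flush with a ring of gap around it. I judged flatness by eye only.
- **Keeper:** With the fingers either side of the peg, I swung the keeper round until the wrist read about 9 N at its stop. Its final angle came out at -0.01 rad from the top view and -0.05 rad from the wrist view. The two views differ by about 0.04 rad, which is pixel and calibration error and well inside the 0.12 rad limit.
- **Everything else:** The socket, spanner and screwdriver look unmoved between the first and last top views, judged by eye. The arm ended clear of everything.

No check failed. The two camera views differed by about 1 to 3 mm on positions.

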